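# Change over the dressing bottles

## Robot

A 7-joint arm with a two-finger parallel gripper is mounted at the origin on a cart in front of the work surface, level with it; the furniture and walls round the work are solid. World frame = base frame: x ahead of the robot, y to its left, z up, the work surface at z = 0. Lengths are in m, angles in rad, forces in N, time in s.
With the tool pointing down it reaches from about 0.4 to 0.875 m from the base axis. Payload 19.3 kg.
Tool frame: the origin (TCP) lies at the very end of the fingers, on their centre line; the grasp point (between the pads) lies 19 mm behind it; z points along the fingers, y is the direction in which the jaws open and shut (so a half turn about z gives the same grasp; the last joint's range is limited). The gripper opens to 85 mm and grips with 20 to 120 N. Pads are 22 mm wide; open, the fingers measure 114 mm over their backs; the gripper's body (76 mm by 85 mm) begins 54 mm behind the grasp point. The pads swing forward as they close: fully open they stand 13 mm farther back than shut.
Start: joints at [1.237, 0.521, -0.036, 1.599, 0.021, 1.021, -0.113], TCP at [0.163, -0.603, 0.231] pointing down, gripper open.
Joint ranges: [-2.91, 2.91], [-0.3, 2.13], [-1.5, 1.42], [0.17, 2.43], [-1.26, 4.41], [0.16, 1.93], [-2.52, 2.52]. Speed limits (rad/s): [1.89, 1.89, 2.39, 2.39, 3.01, 3.01, 3.01].

## Interface

Orientations are given as [roll, pitch, yaw] about the fixed x, y, z axes, in that order (R = Rz(yaw) Ry(pitch) Rx(roll)).
In Python, from workcell import bot gives the robot as it stands. The module is installed in compiled form; this text tells all that it offers.
- The arm moves only by the shell command python3 -m inch 'ROWS' [FORCE]. ROWS is JSON, a list of rows, each an object of numbers: "dx", "dy", "dz": the shift along the tool's x, y, z in mm; "rx", "ry", "rz": the turn, a rotation vector about the tool's x, y, z in rad; "hand": the closure, from -1 (fully open) to 1 (shut), so that 0 is half open. In form: [{"dx": .., "dy": .., "dz": .., "rx": .., "ry": .., "rz": .., "hand": ..}, ...]. A call has 1 to 10 rows; each row shifts and turns the commanded pose from where the row before left it, along the tool's axes as they then stand; what a row does not reach is not made up. A row lasts 1/10 s, in which the tool goes at most 50 mm and 8.59 degrees, less where a joint would pass 70% of its speed; a pose out of reach is approached as far as the arm can. A call with a gripper value outside its range is refused whole. The fingers move at their own pace and stop on an object; FORCE is the grip in N (left out, the last holds). Time passes only in rows, so rows that do not move let the fingers close. It gives the time, the measured TCP pose, the force and the opening at its end, in the units of the state.
- bot.observe(): the state, without advancing time (a new reading comes with each control period).
- bot.grab_frame(name): name is "side" or "top" or "wrist"; returns (picture, depth): 420x560x3 uint8, red, green, blue; 420x560 float32, m along the optical axis (not along the pixel's ray), 0 where there is no reading.
- bot.get_calibration(name): a dict with "vertical_fov" (degrees; the focal length in pixels is half the picture's height over the tangent of half this angle, whatever the lens; pixels are square), "cx", "cy" (the principal point, pixels), "origin" and "orientation" of the camera in the world. Camera axes: x right, y down, z forward; pixel columns grow to the right and rows downward; lengths in m; the calibration is good to about 2 mm. The wrist camera is an equidistant fisheye: a pixel r from the principal point sees the ray r / f radians off the axis. A picture is of the moment at which its call begins: read the wrist's pose just before it. get_calibration takes no time and is no camera call; for the wrist camera it gives the pose at the moment of the call.
- bot.job_done(): hands the job in, once; it reports no verdict.
Trained networks look in the newest picture that a camera, given by its name, has taken for a name from the list of things; names that differ only in an ending like _2 or _b are one class to them, and where a whole thing is asked for, a point or a joint stands for the part that bears it (a point fixed in the world has none). Each returns a list of dicts, best first, with "score" (0 to 1); they miss things now and then, are a little off and sometimes report something else, mostly with a low value. They report only what shows in the picture. A call takes as long as a camera call. They do not tell look-alikes from the thing itself.
- bot.trace(camera, target): "region" (420x560 bool, what is visible of it) and "box" ([left, top, right, bottom] in pixels, round what is visible of it).
- bot.tip_of(camera, target): "centre" ([row, column] in pixels: a listed point, or the origin of a listed thing).
The state is a dict: "clock": time; "qpos": joint angles; "qd": joint speeds; "joint_efforts": joint torques, N m; "position": TCP position; "tool_rot": TCP orientation; "force": force on the tool from outside, world axes, zero at the start; "moment": the same for the moment, N m; "grip_width": finger opening in m.
Only numpy, scipy, OpenCV 4.12 (cv2) and the standard library are available. Lean on these libraries where they do the work, as an engineer would, in place of code of your own. Each camera call takes 0.05 s, during which the arm holds its last target.

## Task

We are changing dressings on the line. Of the two small white dressing bottles, shut the tall one by pushing its push-pull cap fully down, and open the squat one by pulling its cap fully up. Leave both bottles standing upright about where they are.

Things in the scene. Friction and masses are not known exactly. Their poses are not given: they have to be found in the camera images.
- tall_cap_mid (a point): Centre of the tall bottle's cap, on its axis 15 mm below the flat top, riding with the cap (z up). Cap: grey upright cylinder, 32 mm across, 30 mm high. Bottle: loose, white plastic, 56 mm across, 125 mm high to the top of its 41 mm wide ribbed grey collar, 0.5 to 0.7 kg. Cap top 155 mm above the table when shut, 175 mm when up (thin white neck shows below). Starts up.
- tall_cap (a joint): Height of the tall bottle's cap above shut, in m: 0 fully down on the collar (shut), 0.020 fully up (open), a stop at each end. It slides straight up and down, takes about 3.5 N to move either way and stays where it is left; it never comes off.
- squat_cap_mid (a point): Centre of the squat bottle's cap, on its axis 15 mm below the flat top, riding with the cap (z up). Cap and collar as on the tall bottle (cap 32 mm across, 30 mm high). Bottle: loose, white plastic, 84 mm across, 86 mm high to the top of its collar, 0.55 to 0.85 kg. Cap top 116 mm above the table when shut, 136 mm when up. Starts shut.
- squat_cap (a joint): Height of the squat bottle's cap above shut, in m: 0 fully down on the collar (shut), 0.020 fully up (open); same stops and stiffness (about 3.5 N; the bottle's own weight holds it down against the pull).
Things that resemble listed ones, but are neither listed nor needed, are in the scene too. What is shaped like the part that bears squat_cap_mid but purple is not meant.

How it is judged:
At the end, for the whole second after the job is handed in: The tall bottle's cap is within 4 mm of fully down, the squat bottle's cap within 4 mm of fully up, both bottles stand upright (within 10 degrees), and each cap is within 80 mm of where it started (value of joint tall_cap below 0.004 m and value of joint squat_cap above 0.016 m and angle between each of tall_cap_mid, squat_cap_mid's own z axis and vertical below 0.17 rad and distance of each of tall_cap_mid, squat_cap_mid from where it was at the start of the episode below 0.08 m); the robot touches nothing.
It fails at once if a bottle is knocked over (angle between any of tall_cap_mid, squat_cap_mid's own z axis and vertical above 0.6 rad).
It also fails if it takes over 40 s, if anything falls off the work surface, if the arm or the gripper's body presses on something with over 40 N, if the wrist force passes 120 N, or if a joint passes its speed limit or range.

## Working session

There is one attempt and no reset: what is moved stays moved. The work goes in short steps, Python scripts to look and compute and a shell command to move; the robot and the scene stay as the last step left them, time stands still between calls to the robot, and variables do not carry over. Pictures are saved under pics/ and viewed, and the job is handed in when it is done.

```bash
mkdir -p pics
python3 - <<'E'
from workcell import bot
import cv2
s=bot.observe()
print(s)
for n in ("side","top"):
    p,d=bot.grab_frame(n); cv2.imwrite(f"pics/{n}0.png",p[:,:,::-1])
    c=bot.get_calibration(n); print(n,c)
    for t in ("tall_cap_mid","squat_cap_mid"):
        for r in bot.tip_of(n,t)[:4]: print(t,r)
E
```

```text
{'clock': 0.0, 'qpos': array([ 1.23680202,  0.52201865, -0.03635292,  1.59998185,  0.02113443,
        1.02110114, -0.11282828]), 'qd': array([-0.00106872,  0.00077074, -0.00033015,  0.00056871,  0.00011644,
        0.00367778,  0.00022061]), 'joint_efforts': array([ 3.34069864e-04, -9.27095819e+01,  1.97908625e+00, -3.69924617e+01,
        1.77158369e-02,  8.10336380e-03,  4.86588272e-05]), 'position': array([ 0.16287698, -0.60306202,  0.2307319 ]), 'tool_rot': array([-3.14046431e+00,  1.16273132e-05,  2.63743421e-01]), 'force': array([ 0.58999299, -0.04501379, -0.50360149]), 'moment': array([-0.03841747,  0.00072514,  0.01264082]), 'grip_width': 0.08535039047132607}
side {'vertical_fov': 52.94255771724029, 'cx': 278.8019073916094, 'cy': 205.54578670844697, 'origin': array([0.26644109, 0.78696628, 0.56372464]), 'orientation': array([-2.09965704, -0.01862195, -2.82204397])}
tall_cap_mid {'centre': [148.0, 280.2], 'score': 0.58}
squat_cap_mid {'centre': [311.4, 277.8], 'score': 0.98}
squat_cap_mid {'centre': [259.6, 294.6], 'score': 0.79}
squat_cap_mid {'centre': [238.5, 232.3], 'score': 0.6}
top {'vertical_fov': 43.56197596192173, 'cx': 284.65574738641436, 'cy': 210.30146346495138, 'origin': array([0.39828316, 0.10246058, 1.27498644]), 'orientation': array([-3.07850545, -0.02346811, -1.58910754])}
tall_cap_mid {'centre': [165.9, 383.2], 'score': 0.57}
squat_cap_mid {'centre': [177.5, 232.8], 'score': 0.75}
squat_cap_mid {'centre': [242.2, 168.2], 'score': 0.62}
squat_cap_mid {'centre': [234.1, 223.8], 'score': 0.52}
```

View pics/side0.png

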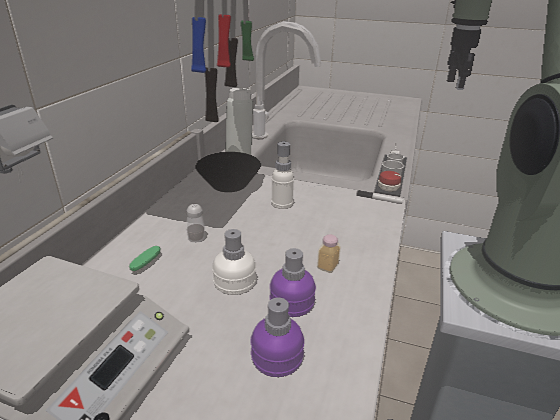

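View pics/top0.png

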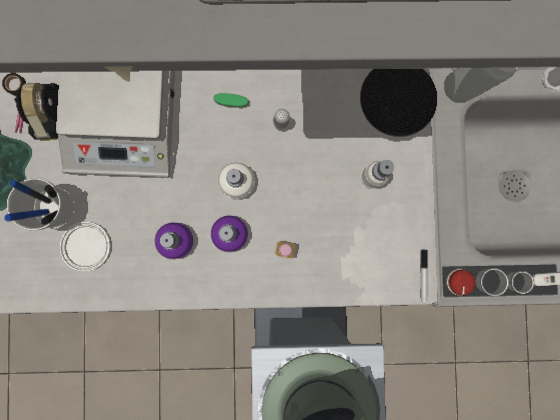

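The side view shows the white squat bottle's cap at about column 233, row 240 and the tall one's at 284, 150. In the top view they are at about (235,177) and (384,167). The purple bottles are decoys. Next I'll localise the caps.

```bash
cat > h.py <<'E'
import numpy as np
from scipy.spatial.transform import Rotation as R
def cloud(d,c):
    H,W=d.shape; f=H/2/np.tan(np.radians(c["vertical_fov"])/2)
    v,u=np.mgrid[:H,:W]
    P=np.stack([(u-c["cx"])/f*d,(v-c["cy"])/f*d,d],-1)
    return P@R.from_euler("xyz",c["orientation"]).as_matrix().T+c["origin"]
def pix(p,c,H=420):
    f=H/2/np.tan(np.radians(c["vertical_fov"])/2)
    q=R.from_euler("xyz",c["orientation"]).as_matrix().T@(np.array(p)-c["origin"]); return c["cx"]+f*q[0]/q[2],c["cy"]+f*q[1]/q[2]
E
python3 - <<'E'
from workcell import bot
import numpy as np
from h import *
for n,bx in (("top",{"tall":(358,150,402,195),"squat":(215,158,260,200)}),("side",{"tall":(265,135,305,215),"squat":(208,225,262,298)})):
    p,d=bot.grab_frame(n); c=bot.get_calibration(n); P=cloud(d,c)
    for k,(l,t,r,b) in bx.items():
        Q=P[t:b,l:r].reshape(-1,3); Q=Q[(d[t:b,l:r]>0).ravel()]
        body=Q[(Q[:,2]>.02)]; zt=np.percentile(Q[:,2],99.5)
        top=Q[Q[:,2]>zt-.006]
        cap=Q[Q[:,2]>zt-.022]
        print(n,k,"zmax",Q[:,2].max(),zt,"top ctr",np.median(top,0),(top.min(0)+top.max(0))/2,top.max(0)-top.min(0),len(top),"body",(body.min(0)+body.max(0))/2,body.max(0)-body.min(0))
        # circle fit on cap sides
        A=np.c_[2*cap[:,:2],np.ones(len(cap))]; 
        s=np.linalg.lstsq(A,(cap[:,:2]**2).sum(1),rcond=None)[0]; print("   fit",s[:2],np.sqrt(s[2]+s[0]**2+s[1]**2))
    if n=="top":
        # tall things near
        for z in (.1,.2,.3): 
            m=(P[...,2]>z)&(d>0); print(z,[ (P[m][:,i].min().round(3),P[m][:,i].max().round(3)) for i in (0,1)])
E
```

```text
top tall zmax 0.17808152508161057 0.1767348834201736 top ctr [ 0.55573037 -0.14124911  0.17376365] [ 0.55595238 -0.1414866   0.17442537] [0.03042603 0.03051156 0.00731232] 153 body [ 0.55556498 -0.1403225   0.09944088] [0.05596166 0.05403447 0.15728129]
   fit [ 0.55550897 -0.14102007] 0.011551278225579435
top squat zmax 0.12344460955019709 0.1211869204649448 top ctr [0.54898163 0.18642347 0.11846201] [0.54971894 0.18568375 0.11935597] [0.0291614  0.02874601 0.00817728] 135 body [0.54927337 0.18663987 0.0719468 ] [0.08551424 0.08290364 0.10299562]
   fit [0.54880939 0.18603668] 0.011373541292515587
0.1 [(np.float64(0.026), np.float64(0.793)), (np.float64(-0.42), np.float64(0.686))]
0.2 [(np.float64(0.051), np.float64(0.758)), (np.float64(-0.413), np.float64(0.402))]
0.3 [(np.float64(0.08), np.float64(0.663)), (np.float64(-0.226), np.float64(0.402))]
side tall zmax 0.17571380284681004 0.17449408800600308 top ctr [ 0.5528978  -0.13499294  0.17386627] [ 0.5542271  -0.13914068  0.1727723 ] [0.02963968 0.03480547 0.00588301] 72 body [ 0.5533821  -0.1323484   0.09793643] [0.05518732 0.04839001 0.15555475]
   fit [ 0.55388661 -0.13800355] 0.012575772071644543
side squat zmax 0.12067705728576139 0.11949988766927257 top ctr [0.5464439  0.19170656 0.11841679] [0.54729644 0.18952819 0.11726801] [0.03064446 0.03273004 0.00681809] 157 body [0.54729328 0.19438972 0.07034705] [0.08468532 0.07492099 0.10066001]
   fit [0.54700226 0.19040815] 0.012421874363130797
```

Run:
```python
from workcell import bot
import numpy as np
from h import *
p,d=bot.grab_frame("side"); c=bot.get_calibration("side"); P=cloud(d,c)
for n in ("side","top"):
    p,d=bot.grab_frame(n); c=bot.get_calibration(n); P=cloud(d,c)
    Q=P[(d>0)&(P[...,2]>.18)&(P[...,0]>.15)]
    for x0 in np.arange(.15,.9,.05):
        q=Q[(Q[:,0]>=x0)&(Q[:,0]<x0+.05)]
        h=[f"{y:.1f}:{len(s)}/{s.min():.2f}-{s.max():.2f}" for y in np.arange(-.8,.6,.1) if len(s:=q[(q[:,1]>=y)&(q[:,1]<y+.1)][:,2])]
        print(n,f"{x0:.2f}",*h)
```

```text
side 0.15 -0.7:284/0.25-0.41 -0.6:1233/0.24-0.48
side 0.20 -0.7:23/0.42-0.47 -0.6:73/0.42-0.48
side 0.25
side 0.30
side 0.35
side 0.40
side 0.45
side 0.50
side 0.55 -0.7:63/0.27-0.33 -0.6:57/0.26-0.33
side 0.60 -0.7:101/0.27-0.38 -0.6:170/0.27-0.38
side 0.65 -0.7:70/0.35-0.39 -0.6:91/0.36-0.39
side 0.70 -0.7:52/0.35-0.39 -0.6:99/0.35-0.39 -0.5:2/0.19-0.22 -0.4:110/0.18-0.22
side 0.75 -0.7:179/0.18-0.37 -0.6:298/0.18-0.37 -0.5:5/0.22-0.22 -0.4:300/0.18-0.23
side 0.80 -0.7:14/0.18-0.30 -0.6:18/0.19-0.30 -0.4:16/0.18-0.22 0.2:429/0.30-0.35 0.3:1170/0.28-0.35
side 0.85 -0.8:367/0.18-0.44 -0.7:883/0.18-0.45 -0.6:1336/0.18-0.45 -0.5:1214/0.18-0.46 -0.4:2250/0.18-0.47 -0.3:2189/0.18-0.47 -0.2:2834/0.18-0.48 -0.1:3735/0.18-0.49 -0.0:4990/0.18-0.49 0.1:6922/0.18-0.50 0.2:6085/0.18-0.50 0.3:1473/0.18-0.35
top 0.15
top 0.20
top 0.25
top 0.30
top 0.35
top 0.40
top 0.45
top 0.50
top 0.55 -0.3:225/0.69-0.73 -0.2:1337/0.69-0.73 -0.1:1354/0.69-0.73 -0.0:1372/0.69-0.73 0.1:1383/0.69-0.73 0.2:1496/0.68-0.73 0.3:1297/0.69-0.73 0.4:2/0.69-0.69
top 0.60 -0.3:555/0.72-0.73 -0.2:4098/0.72-0.73 -0.1:4147/0.72-0.73 -0.0:4200/0.72-0.73 0.1:4264/0.72-0.73 0.2:4310/0.72-0.73 0.3:3814/0.72-0.73
top 0.65 -0.3:104/0.72-0.73 -0.2:708/0.72-0.74 -0.1:782/0.72-0.74 -0.0:863/0.72-0.74 0.1:926/0.72-0.74 0.2:1002/0.72-0.73 0.3:952/0.72-0.73
top 0.70 -0.5:33/0.19-0.22 -0.4:224/0.18-0.23
top 0.75 -0.5:13/0.18-0.22 -0.4:95/0.18-0.22
top 0.80
top 0.85
```

The overhead cupboard is at z≥0.69 and the tap is far off, so the path is clear. I'll move above the tall cap with the hand closing.

```bash
python3 -m inch '[{"dx":30,"dy":-20,"hand":1},{"dx":33,"dy":-23,"hand":1},{"dx":33,"dy":-23,"hand":1},{"dx":33,"dy":-23,"hand":1},{"dx":33,"dy":-23,"hand":1},{"dx":33,"dy":-23,"hand":1},{"dx":33,"dy":-23,"hand":1},{"dx":33,"dy":-23,"hand":1},{"dx":33,"dy":-23,"hand":1},{"dx":33,"dy":-23,"hand":1}]' 40
```

```text
schema error: expected keys dx, dy, dz, rx, ry, rz, hand
```

```bash
python3 -m inch '[{"dx":30,"dy":-20,"dz":0,"rx":0,"ry":0,"rz":0,"hand":1},{"dx":33,"dy":-23,"dz":0,"rx":0,"ry":0,"rz":0,"hand":1},{"dx":33,"dy":-23,"dz":0,"rx":0,"ry":0,"rz":0,"hand":1},{"dx":33,"dy":-23,"dz":0,"rx":0,"ry":0,"rz":0,"hand":1},{"dx":33,"dy":-23,"dz":0,"rx":0,"ry":0,"rz":0,"hand":1},{"dx":33,"dy":-23,"dz":0,"rx":0,"ry":0,"rz":0,"hand":1},{"dx":33,"dy":-23,"dz":0,"rx":0,"ry":0,"rz":0,"hand":1},{"dx":33,"dy":-23,"dz":0,"rx":0,"ry":0,"rz":0,"hand":1},{"dx":33,"dy":-23,"dz":0,"rx":0,"ry":0,"rz":0,"hand":1},{"dx":33,"dy":-23,"dz":0,"rx":0,"ry":0,"rz":0,"hand":1}]' 40
```

```text
clock: 1.55
position: [0.4204, -0.2977, 0.2315]
tool_rot: [3.141, -0.0, 0.264]
force: [0.5, -0.7, 0.5]
grip_width: -0.0002
```

```bash
python3 -m inch '[{"dx":33,"dy":-23,"dz":0,"rx":0,"ry":0,"rz":0,"hand":1},{"dx":33,"dy":-23,"dz":0,"rx":0,"ry":0,"rz":0,"hand":1},{"dx":33,"dy":-23,"dz":0,"rx":0,"ry":0,"rz":0,"hand":1},{"dx":33,"dy":-23,"dz":0,"rx":0,"ry":0,"rz":0,"hand":1},{"dx":26,"dy":-17,"dz":0,"rx":0,"ry":0,"rz":0,"hand":1},{"dx":13,"dy":-8,"dz":0,"rx":0,"ry":0,"rz":0,"hand":1},{"dx":0,"dy":0,"dz":0,"rx":0,"ry":0,"rz":0,"hand":1},{"dx":0,"dy":0,"dz":0,"rx":0,"ry":0,"rz":0,"hand":1}]' 40
python3 - <<'E'
from workcell import bot
import cv2,numpy as np
print(bot.observe()["position"],bot.observe()["force"])
a,_=bot.grab_frame("side"); b,_=bot.grab_frame("wrist")
im=np.hstack([cv2.resize(a[60:300,150:420],(400,356)),cv2.resize(b,(400,300))[:,:].copy() if 0 else cv2.resize(b,(400,356))])
cv2.imwrite("pics/a1.png",im[:,:,::-1])
E
```

```text
clock: 2.35
position: [0.5535, -0.1423, 0.2312]
tool_rot: [3.141, 0.001, 0.263]
force: [-0.4, -0.2, -0.2]
grip_width: 0.0001
[ 0.55346985 -0.14233638  0.23117389] [-0.40353903 -0.1707737  -0.20324833]
```

View pics/a1.png

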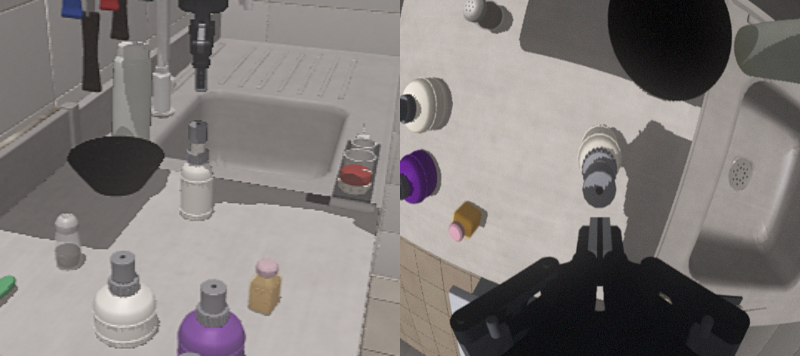

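The fingers are centred over the tall cap in both views (side panel column 200, wrist panel column 600). Now I'll push down.

```bash
python3 -m inch '[{"dx":1,"dy":-2,"dz":20,"rx":0,"ry":0,"rz":0,"hand":1},{"dx":0,"dy":0,"dz":20,"rx":0,"ry":0,"rz":0,"hand":1},{"dx":0,"dy":0,"dz":10,"rx":0,"ry":0,"rz":0,"hand":1},{"dx":0,"dy":0,"dz":5,"rx":0,"ry":0,"rz":0,"hand":1},{"dx":0,"dy":0,"dz":5,"rx":0,"ry":0,"rz":0,"hand":1},{"dx":0,"dy":0,"dz":4,"rx":0,"ry":0,"rz":0,"hand":1},{"dx":0,"dy":0,"dz":4,"rx":0,"ry":0,"rz":0,"hand":1},{"dx":0,"dy":0,"dz":3,"rx":0,"ry":0,"rz":0,"hand":1}]'
python3 -m inch '[{"dx":0,"dy":0,"dz":2,"rx":0,"ry":0,"rz":0,"hand":1},{"dx":0,"dy":0,"dz":1.5,"rx":0,"ry":0,"rz":0,"hand":1},{"dx":0,"dy":0,"dz":0,"rx":0,"ry":0,"rz":0,"hand":1}]'
```

```text
clock: 3.25
position: [0.5546, -0.1394, 0.1604]
tool_rot: [3.141, -0.0, 0.264]
force: [-0.4, -0.9, 3.4]
grip_width: 0.0002
clock: 3.55
position: [0.5545, -0.1392, 0.1566]
tool_rot: [-3.141, 0.0, 0.264]
force: [-0.2, -0.5, 0.7]
grip_width: -0.0001
```

```bash
python3 -m inch '[{"dx":0,"dy":0,"dz":1,"rx":0,"ry":0,"rz":0,"hand":1},{"dx":0,"dy":0,"dz":1,"rx":0,"ry":0,"rz":0,"hand":1},{"dx":0,"dy":0,"dz":0,"rx":0,"ry":0,"rz":0,"hand":1}]'
python3 -m inch '[{"dx":0,"dy":0,"dz":0.6,"rx":0,"ry":0,"rz":0,"hand":1},{"dx":0,"dy":0,"dz":0,"rx":0,"ry":0,"rz":0,"hand":1}]'
```

```text
clock: 3.85
position: [0.5547, -0.1391, 0.1551]
tool_rot: [3.142, -0.001, 0.264]
force: [-0.9, 0.9, 7.2]
grip_width: -0.0001
clock: 4.05
position: [0.5551, -0.1392, 0.155]
tool_rot: [3.141, -0.001, 0.264]
force: [-1.9, 0.7, 14.0]
grip_width: 0.0001
```

The force rose to 14 N at z=0.155, so the cap is shut. I'll retreat and move to the squat bottle.

```bash
python3 -m inch '[{"dx":0,"dy":0,"dz":-10,"rx":0,"ry":0,"rz":0,"hand":1},{"dx":0,"dy":0,"dz":-30,"rx":0,"ry":0,"rz":0,"hand":1},{"dx":0,"dy":0,"dz":-35,"rx":0,"ry":0,"rz":0,"hand":1},{"dx":4,"dy":-16,"dz":0,"rx":0,"ry":0,"rz":0,"hand":1},{"dx":9,"dy":-36,"dz":0,"rx":0,"ry":0,"rz":0,"hand":-1},{"dx":10,"dy":-40,"dz":0,"rx":0,"ry":0,"rz":0,"hand":-1},{"dx":10,"dy":-40,"dz":0,"rx":0,"ry":0,"rz":0,"hand":-1},{"dx":10,"dy":-40,"dz":0,"rx":0,"ry":0,"rz":0,"hand":-1},{"dx":10,"dy":-40,"dz":0,"rx":0,"ry":0,"rz":0,"hand":-1},{"dx":10,"dy":-40,"dz":0,"rx":0,"ry":0,"rz":0,"hand":-1}]'
python3 -m inch '[{"dx":10,"dy":-40,"dz":0,"rx":0,"ry":0,"rz":0,"hand":-1},{"dx":5,"dy":-25,"dz":0,"rx":0,"ry":0,"rz":0,"hand":-1},{"dx":0,"dy":0,"dz":0,"rx":0,"ry":0,"rz":0,"hand":-1},{"dx":0,"dy":0,"dz":0,"rx":0,"ry":0,"rz":0,"hand":-1}]'
python3 - <<'E'
from workcell import bot
import cv2,numpy as np
from h import *
print(bot.observe()["position"])
a,d=bot.grab_frame("side"); b,_=bot.grab_frame("wrist")
P=cloud(d,bot.get_calibration("side"))[135:215,265:305].reshape(-1,3); P=P[P[:,0]<.7]
print("tall zmax",np.percentile(P[:,2],99.5))
im=np.hstack([cv2.resize(a[60:300,150:420],(400,356)),cv2.resize(b,(400,356))])
cv2.imwrite("pics/a2.png",im[:,:,::-1])
E
```

```text
clock: 5.05
position: [0.5493, 0.1221, 0.2296]
tool_rot: [3.142, -0.0, 0.264]
force: [1.1, -0.1, -0.2]
grip_width: 0.0848
clock: 5.45
position: [0.547, 0.1872, 0.2293]
tool_rot: [3.141, 0.0, 0.265]
force: [-0.6, -0.4, -0.9]
grip_width: 0.0856
[0.5469742  0.18723182 0.2292699 ]
tall zmax 0.15706082557811696
```

View pics/a2.png

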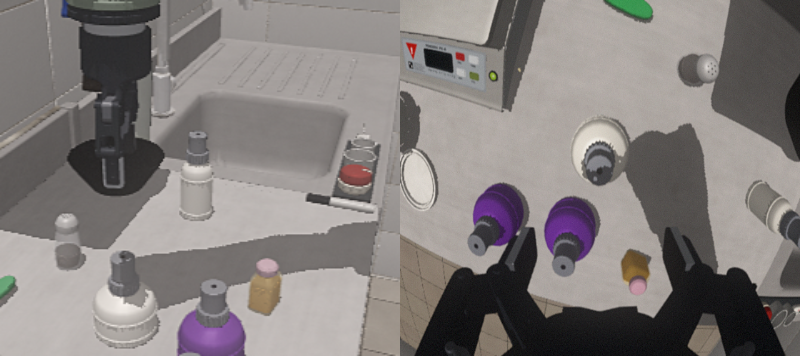

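The tall cap top now reads 0.157 and no neck shows, so it is shut. The squat cap is centred between the fingers (wrist panel column 600), so I'll descend and grasp.

```bash
python3 -m inch '[{"dx":1,"dy":0,"dz":25,"rx":0,"ry":0,"rz":0,"hand":-1},{"dx":0,"dy":0,"dz":30,"rx":0,"ry":0,"rz":0,"hand":-1},{"dx":0,"dy":0,"dz":30,"rx":0,"ry":0,"rz":0,"hand":-1},{"dx":0,"dy":0,"dz":25,"rx":0,"ry":0,"rz":0,"hand":-1},{"dx":0,"dy":0,"dz":15,"rx":0,"ry":0,"rz":0,"hand":-1},{"dx":0,"dy":0,"dz":10,"rx":0,"ry":0,"rz":0,"hand":-1},{"dx":0,"dy":0,"dz":0,"rx":0,"ry":0,"rz":0,"hand":-1}]'
python3 -m inch '[{"dx":0,"dy":0,"dz":0,"rx":0,"ry":0,"rz":0,"hand":-0.2},{"dx":0,"dy":0,"dz":0,"rx":0,"ry":0,"rz":0,"hand":0},{"dx":0,"dy":0,"dz":0,"rx":0,"ry":0,"rz":0,"hand":0.2},{"dx":0,"dy":0,"dz":0,"rx":0,"ry":0,"rz":0,"hand":0.4},{"dx":0,"dy":0,"dz":0,"rx":0,"ry":0,"rz":0,"hand":0.6},{"dx":0,"dy":0,"dz":0,"rx":0,"ry":0,"rz":0,"hand":1},{"dx":0,"dy":0,"dz":0,"rx":0,"ry":0,"rz":0,"hand":1}]' 40
python3 - <<'E'
from workcell import bot
import cv2,numpy as np
a,d=bot.grab_frame("side")
cv2.imwrite("pics/a3.png",cv2.resize(a[130:320,150:380],(690,570))[:,:,::-1])
E
```

```text
clock: 6.25
position: [0.548, 0.1869, 0.0936]
tool_rot: [3.141, 0.001, 0.263]
force: [-1.0, 0.1, -0.4]
grip_width: 0.0854
clock: 6.95
position: [0.5484, 0.1873, 0.0944]
tool_rot: [3.142, -0.001, 0.264]
force: [2.9, -1.9, 3.2]
grip_width: 0.0303
```

View pics/a3.png

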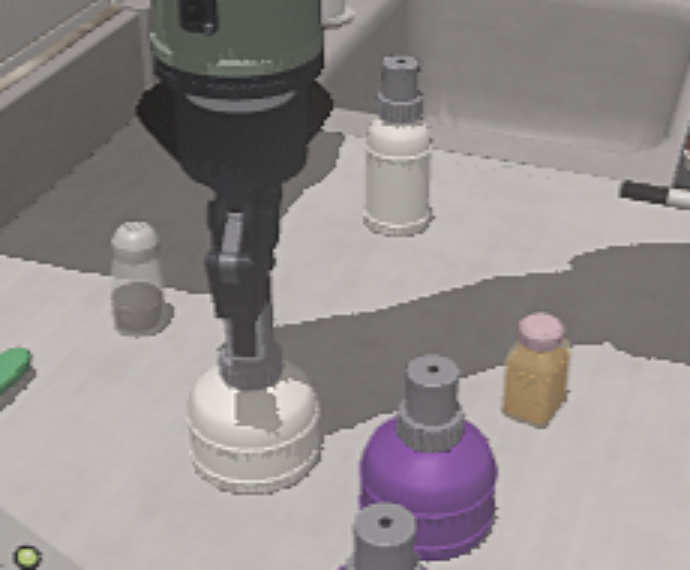

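The fingers hold the squat cap and the bottle is upright. I'll pull up.

```bash
python3 -m inch '[{"dx":0,"dy":0,"dz":-2,"rx":0,"ry":0,"rz":0,"hand":1},{"dx":0,"dy":0,"dz":-3,"rx":0,"ry":0,"rz":0,"hand":1},{"dx":0,"dy":0,"dz":-3,"rx":0,"ry":0,"rz":0,"hand":1},{"dx":0,"dy":0,"dz":-3,"rx":0,"ry":0,"rz":0,"hand":1},{"dx":0,"dy":0,"dz":-3,"rx":0,"ry":0,"rz":0,"hand":1}]'
python3 -m inch '[{"dx":0,"dy":0,"dz":-3,"rx":0,"ry":0,"rz":0,"hand":1},{"dx":0,"dy":0,"dz":-2,"rx":0,"ry":0,"rz":0,"hand":1},{"dx":0,"dy":0,"dz":-1,"rx":0,"ry":0,"rz":0,"hand":1},{"dx":0,"dy":0,"dz":0,"rx":0,"ry":0,"rz":0,"hand":1},{"dx":0,"dy":0,"dz":0,"rx":0,"ry":0,"rz":0,"hand":1}]'
python3 - <<'E'
from workcell import bot
import cv2,numpy as np
print(bot.observe()["force"])
a,d=bot.grab_frame("side")
cv2.imwrite("pics/a4.png",cv2.resize(a[130:320,150:380],(690,570))[:,:,::-1])
E
```

```text
clock: 7.5
position: [0.548, 0.1874, 0.1084]
tool_rot: [-3.142, 0.0, 0.264]
force: [1.5, -0.7, -3.5]
grip_width: 0.0308
clock: 8.0
position: [0.5479, 0.1874, 0.114]
tool_rot: [-3.142, 0.001, 0.264]
force: [-0.5, 0.3, -7.2]
grip_width: 0.0306
[-0.49650226  0.30339269 -7.19299689]
```

View pics/a4.png

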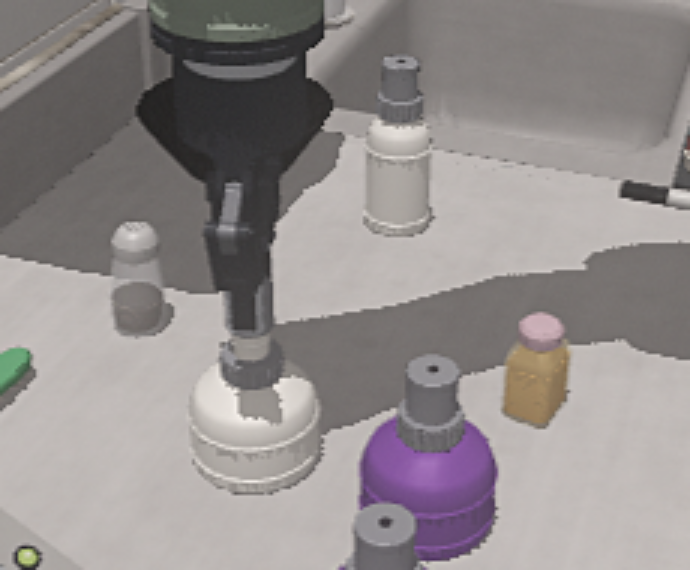

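The neck shows below the cap and the force of 7.2 N is about the bottle's weight, so the cap is at its stop. I'll release and rise.

```bash
python3 -m inch '[{"dx":0,"dy":0,"dz":0.5,"rx":0,"ry":0,"rz":0,"hand":1},{"dx":0,"dy":0,"dz":0,"rx":0,"ry":0,"rz":0,"hand":0.2},{"dx":0,"dy":0,"dz":0,"rx":0,"ry":0,"rz":0,"hand":-0.3},{"dx":0,"dy":0,"dz":0,"rx":0,"ry":0,"rz":0,"hand":-1},{"dx":0,"dy":0,"dz":0,"rx":0,"ry":0,"rz":0,"hand":-1},{"dx":0,"dy":0,"dz":0,"rx":0,"ry":0,"rz":0,"hand":-1}]'
python3 -m inch '[{"dx":0,"dy":0,"dz":-10,"rx":0,"ry":0,"rz":0,"hand":-1},{"dx":0,"dy":0,"dz":-25,"rx":0,"ry":0,"rz":0,"hand":-1},{"dx":0,"dy":0,"dz":-35,"rx":0,"ry":0,"rz":0,"hand":-1},{"dx":0,"dy":0,"dz":-35,"rx":0,"ry":0,"rz":0,"hand":-1},{"dx":0,"dy":0,"dz":-20,"rx":0,"ry":0,"rz":0,"hand":-1},{"dx":0,"dy":0,"dz":0,"rx":0,"ry":0,"rz":0,"hand":-1}]'
python3 - <<'E'
from workcell import bot
import cv2,numpy as np
from h import *
a,d=bot.grab_frame("side"); P=cloud(d,bot.get_calibration("side"))
for k,(l,t,r,b) in {"tall":(265,135,305,215),"squat":(208,215,262,298)}.items():
    Q=P[t:b,l:r].reshape(-1,3); Q=Q[Q[:,0]<.68]; zt=np.percentile(Q[:,2],99.5); T=Q[Q[:,2]>zt-.006]; print(k,zt,(T.min(0)+T.max(0))/2)
cv2.imwrite("pics/a5.png",cv2.resize(a[130:320,150:380],(690,570))[:,:,::-1])
E
```

```text
clock: 8.65
position: [0.5482, 0.1875, 0.1138]
tool_rot: [-3.142, -0.0, 0.264]
force: [0.2, -0.3, -0.7]
grip_width: 0.0854
clock: 9.25
position: [0.5492, 0.1879, 0.2424]
tool_rot: [-3.141, -0.005, 0.264]
force: [-0.8, 0.1, -1.0]
grip_width: 0.0852
tall 0.5637246361454585 [0.26644109 0.78696628 0.56372464]
squat 0.1383716529890169 [0.41436752 0.48054218 0.34820856]
```

View pics/a5.png

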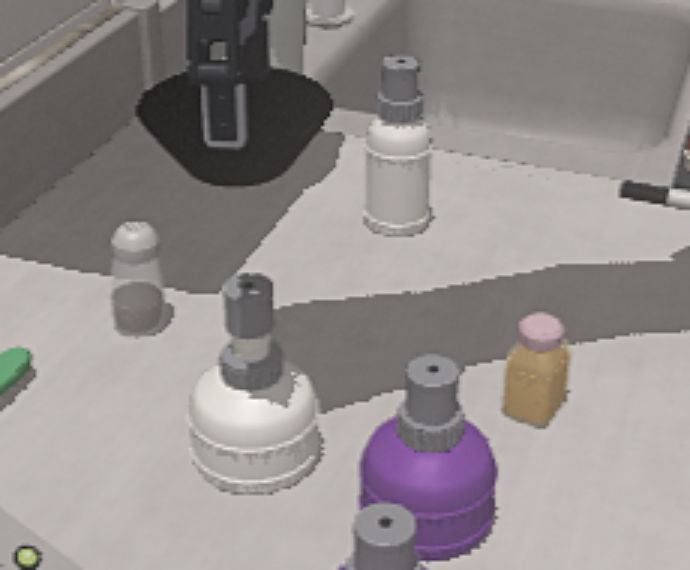

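Run:
```python
from workcell import bot
import numpy as np
from h import *
for n,bx in (("side",{"tall":(265,135,305,215),"squat":(208,215,262,298)}),("top",{"tall":(358,150,402,195)})):
  a,d=bot.grab_frame(n); P=cloud(d,bot.get_calibration(n))
  for k,(l,t,r,b) in bx.items():
    Q=P[t:b,l:r][d[t:b,l:r]>0]; Q=Q[(Q[:,0]<.68)&(Q[:,2]<.2)]; zt=np.percentile(Q[:,2],99.5); T=Q[Q[:,2]>zt-.006]; print(n,k,zt,np.median(T,0),(T.min(0)+T.max(0))/2)
bot.job_done()
```

```text
side tall 0.1564177674882565 [ 0.55397964 -0.13555788  0.15555721] [ 0.55356445 -0.1397171   0.15399945]
side squat 0.137498300052236 [0.54591459 0.19170419 0.1364641 ] [0.54712708 0.18909936 0.13525694]
top tall 0.15804276573383635 [ 0.55591306 -0.14124931  0.15515112] [ 0.55645079 -0.14137975  0.15665038]
the job is handed in; nothing more can be done
```

The job is handed in at about 9.5 s on the clock. The tall bottle is shut and the squat white bottle is open. I get no verdict, so these are my own checks.

- **Tall bottle:** I pushed the cap down with the closed fingertips until the force rose to 14 N at z = 0.155 m. The last pictures put the cap top at about 0.155 m, its listed shut height.
- **Squat bottle:** I gripped the cap at 40 N and pulled it up until the force reached about 7 N, roughly the bottle's own weight, so the cap was at its stop. The cap top now reads about 0.136 m, its listed open height, and the neck shows below it.
- **End state:** Both bottles look upright and sit within a few mm of where they started. The hand is open and clear above them, touching nothing.

One check first gave meaningless numbers because pixels without a depth reading were counted. I repeated it with those left out, and the repeat agreed with the other readings. The top camera was not used to recheck the squat cap after the pull; its height comes from the side camera only.

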